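Fetch the bevelled gauge bar from the drawer and hold it pressed into the checking jig

TASK

Pull the cabinet's drawer well open by its handle, take out the bevelled aluminium bar, set it on the plate of the checking jig with its bevel facing away from the green fence, and let go of it. Then press on its bevel with closed fingers in one slanting push, so that the bar lies full length against the fence, with its end at the brass stop block, and is held firmly against the fence and down on the plate together. Finish while still holding it pressed like this, and leave the mortar, the tin and the dark blue case alone.

Things in the scene. Friction and masses are not known exactly. Their poses are not given: they have to be found in the camera images.
- cabinet: low grey cabinet with one blue-fronted drawer, 220 deep x 220 wide x 85 high mm, fixed on the left-hand table (table top at z = 0.005). Origin at the centre of its underside; its +x axis points from the drawer front to the back, so the drawer pulls out along -x. The top edge of the blue drawer front is 73 mm above the table.
- cabinet_drawer0 (a joint): opening of the drawer in m: 0 shut, 0.15 fully out. Slides with about 1 N friction and stays where it is left. Inside the drawer the free floor is 175 mm (x) by 178 mm (y), 22 mm above the table, and its side walls end 63 mm above the table.
- cabinet_drawer0_handle (a point): centre of the drawer's handle: a level round steel bar 11 mm thick and about 120 mm long along the cabinet's y axis, its centre line 35 mm in front of the drawer front and 47 mm above the table, with 85 mm free between its two mounting posts. Moves with the drawer; axes as the cabinet's.
- gauge_bar_center (a point): centre (half-way up) of the loose bare aluminium bar: 32 mm wide (its x), 140 long (its y), 40 tall (its z), 0.28 to 0.42 kg, slippery on the jig (friction about 0.25). A 14 x 14 mm 45 degree bevel cuts off its upper -x edge along the whole length, so its -x face is 26 mm tall, its top 18 mm wide. It starts in the shut drawer.
- gauge_bar_bevel (a point): middle of the bar's bevel face: 9 mm to -x and 13 mm above the bar's centre; axes as the bar's. At the start the bar lies upright in the drawer, about 50 mm behind the drawer's front inner wall, long side across the drawer, bevel towards the handle.
- jig: the checking jig, fixed on the drain table on the right (its top is z = 0; a thin upright rim, 135 mm high, runs between the two tables). Origin on the drain table under the middle of the jig; +x points from its open front to the fence, y along the fence. The dark steel plate is 130 (x) x 220 (y) mm with its top at z = 18 mm.
- jig_plate: the jig's dark steel plate; frame same as jig, top face at z = 18 mm.
- jig_fence: the green fence along the jig's far edge: face towards the bar at x = +53 mm, 12 mm thick, 200 mm long (y from -100 to +100 mm), rising 45 mm above the plate; frame same as jig.
- jig_stop: the brass stop block at the -y end of the plate: face towards the bar at y = -83 mm, x from -22 to +53 mm, rising 30 mm above the plate; frame same as jig. With the bar fully home its centre is at x = +37, y = -13, z = +38 mm in the jig's frame, its +x side at the fence.
- mortar: white porcelain mortar with pestle, 79 mm across, 84 mm high, standing loose behind the fence; origin at the centre of its underside. Leave alone.
- tin: round white-grey aluminium tin with a lid, 57 mm across, 38 mm high, standing loose behind the fence; origin at the centre of its underside. Leave alone.
- weight_case: dark blue closed case with a brass clasp, 71 x 118 x 30 mm, lying loose to the left of the cabinet; origin at the centre of its underside. Leave alone.

How it is judged:
By the outcome, as a careful person would: the job done as asked, in the order asked, and still so for the second after the job is handed in, while the arm keeps its last pose, push and grip.
It also fails if it takes over 61 s, if anything falls off the work surface, if the arm or the gripper's body presses on something with over 40 N, if the wrist force passes 120 N, or if a joint passes its speed limit or range.

ROBOT

A 6-joint arm with a two-finger parallel gripper is mounted at the origin on a cart in front of the work surface, level with it; the furniture and walls round the work are solid. World frame = base frame: x ahead of the robot, y to its left, z up, the work surface at z = 0. Lengths are in m, angles in rad, forces in N, time in s.
With the tool pointing down it reaches from about 0.35 to 0.775 m from the base axis. Payload 5.5 kg.
Tool frame: the origin (TCP) lies midway between the tips of the shut fingers; the grasp point (between the pads) lies grasp_offset behind it (grasp_offset is the distance from the TCP to the grasp point, in m); z points along the fingers, y is the line along which they close (so a half turn about z gives the same grasp; the last joint's range is limited). The gripper opens to 85 mm and grips with 20 to 120 N. Pads are 22 mm wide; open, the fingers measure 114 mm over their backs; the gripper's body (76 mm by 85 mm) begins 54 mm behind the grasp point. The pads swing forward as they close: fully open they stand 13 mm farther back than shut.
Start: joints at [1.053, 0.313, 0.046, 1.304, 0, 1.431], TCP at [0.212, 0.534, 0.231] pointing down, gripper open.
Joint ranges: [-2.76, 2.76], [-0.86, 1.69], [-1.03, 1.26], [-2.2, 2.34], [-1.47, 1.5], [-3.14, 3.14]. Speed limits (rad/s): [2.57, 2.57, 3.14, 3.14, 3.14, 3.14].

INTERFACE

Orientations are given as a unit quaternion [w, x, y, z].
In Python, from workcell import * gives the robot as it stands.
- The arm moves only by the tool step_arm, never from a script. Its argument "deltas" is a list of rows, each a list of 7 numbers: the shift along the world's x, y, z in mm, then the turn, a rotation vector about the world's x, y, z in degrees, then the gripper's target within -1 to 1 (fully open at 1, half-way at 0, shut at -1). A call has 1 to 5 rows; each row shifts and turns the commanded pose from where the row before left it; what a row does not reach is not made up. A row lasts 1/10 s, in which the tool goes at most 50 mm and 8.59 degrees, less where a joint would pass 70% of its speed; a pose out of reach is approached as far as the arm can. A call is refused whole if a number of a shift passes 50 or a number of a turn 8.59, either way. A call with a gripper value outside its range is refused whole. The fingers move at their own pace and stop on an object; "newtons" is the grip in N (left out, the last holds). Time passes only in rows, so rows that do not move let the fingers close. It gives the time, the measured TCP pose, the force, the opening and the grip force at its end, in the units of the state.
- get_state(): the state, without advancing time (a new reading comes with each control period).
- read_camera(name): name is "scene" or "top" or "wrist"; returns a dict with "image" (420x560x3 uint8, red, green, blue), "z_map" (420x560 float32, m along the optical axis (not along the pixel's ray), 0 where there is no reading), "K" (3x3 intrinsics, pixels), "world_from_camera" (4x4, takes a point from camera to world coordinates). Camera axes: x right, y down, z forward; pixel columns grow to the right and rows downward; lengths in m; the calibration is good to about 2 mm. The wrist camera is an equidistant fisheye: a pixel r from the principal point sees the ray r / f radians off the axis. A picture is of the moment at which its call begins.
- hand_in(): hands the job in; it is judged then, once.
The state is a dict: "clock": time; "joint_pos": joint angles; "qvel": joint speeds; "tau": joint torques, N m; "tcp_pos": TCP position; "orientation": TCP orientation; "wrist_force": force on the tool from outside, world axes, zero at the start; "ft_torque": the same for the moment, N m; "finger_gap": finger opening in m; "grip_force": force on a finger pad.
Only numpy, scipy, OpenCV 4.12 (cv2) and the standard library are available. Lean on these libraries where they do the work, as an engineer would, in place of code of your own. Each camera call takes 0.05 s, during which the arm holds its last target. There are 200 camera calls.

## Working session

There is one attempt and no reset: what is moved stays moved. The work goes in short steps, Python scripts to look and compute and a tool call to move; the robot and the scene stay as the last step left them, time stands still between calls to the robot, and variables do not carry over. Pictures are saved under pics/ and viewed, at most 10 in all, crops included, and the job is handed in when it is done.

Besides the shell and the picture viewer there is one more tool, called after "Request:" in YAML: its name, and indented under it one key for each argument. step_arm: Moves the arm, as the interface text tells. Its arguments: {"type":"object","properties":{"deltas":{"type":"array","items":{"type":"array","items":{"type":"number"}}},"newtons":{"type":"number"}},"required":["deltas"]}

```bash
ls; mkdir -p pics; python3 - <<'E'
from workcell import *
import cv2,numpy as np
s=get_state();print(s)
ims=[]
for n in("scene","top"):
    c=read_camera(n);cv2.imwrite(f"pics/{n}0.png",c["image"][:,:,::-1]);np.savez(f"pics/{n}0.npz",**c)
    print(n,c["K"].tolist(),c["world_from_camera"].round(3).tolist())
E
```

```text
pics
{'clock': 0.0, 'joint_pos': array([ 1.05340354e+00,  3.14022346e-01,  4.50078015e-02,  1.30360042e+00,
       -9.03366740e-06,  1.43120967e+00]), 'qvel': array([ 0.0009025 ,  0.00102115, -0.00039685,  0.00011491,  0.0006975 ,
       -0.00067766]), 'tau': array([-1.34013961e-03, -4.80624104e+01,  2.98534709e+01,  1.92736799e-02,
       -1.29316477e-04,  2.66715222e-05]), 'tcp_pos': array([0.21186315, 0.53401043, 0.23040817]), 'orientation': array([-2.89083145e-04,  1.87781502e-01,  9.82210405e-01, -8.62154155e-04]), 'wrist_force': array([ 0.37315437, -1.00238131, -0.10294949]), 'ft_torque': array([0.00978831, 0.0383827 , 0.00288055]), 'grip_force': 0.0, 'finger_gap': 0.08561085320492583}
scene [[459.3234662284156, 0.0, 282.3804473074879], [0.0, 459.3234662284156, 212.54482802521946], [0.0, 0.0, 1.0]] [[-0.798, -0.435, 0.418, -0.124], [-0.603, 0.592, -0.535, 1.01], [-0.015, -0.678, -0.735, 1.361], [0.0, 0.0, 0.0, 1.0]]
top [[386.39802213355574, 0.0, 276.9347785275541], [0.0, 386.39802213355574, 211.59769714415657], [0.0, 0.0, 1.0]] [[0.025, -0.997, 0.072, 0.53], [-1.0, -0.025, 0.006, 0.066], [-0.004, -0.072, -0.997, 1.332], [0.0, 0.0, 0.0, 1.0]]
```

View pics/top0.png

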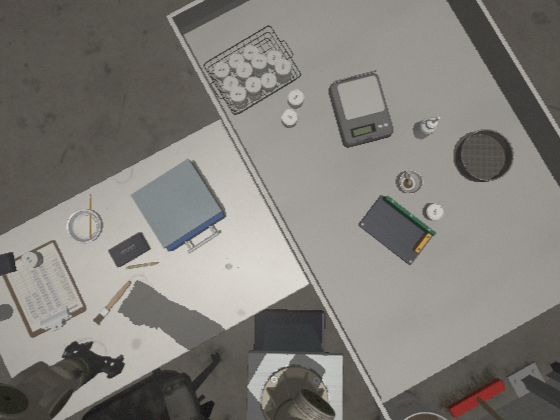

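View pics/scene0.png

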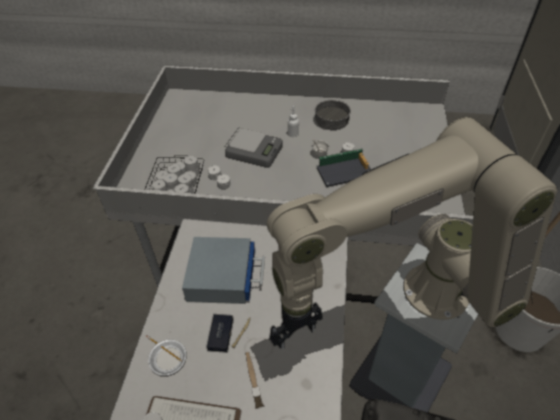

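The top view shows the cabinet at about (180,205) with its handle at (203,238). The jig is at about (397,230), with the green fence on its upper right from (385,197) to (433,232) and the brass stop at (424,242). I'll fit both frames from the depth map.

```bash
cat > h.py <<'E'
import numpy as np,cv2
def world(c):
    K,T,z=c["K"],c["world_from_camera"],c["z_map"]
    v,u=np.indices(z.shape)
    p=np.stack([(u-K[0,2])/K[0,0]*z,(v-K[1,2])/K[1,1]*z,z],-1)
    return p@T[:3,:3].T+T[:3,3]
def rect(p):
    c,s,a=cv2.minAreaRect((p[:,:2]*1000).astype(np.float32)); return np.round(c,1),np.round(s,1),round(a,2)
E
python3 - <<'E'
from h import *
c=dict(np.load("pics/top0.npz"));W=world(c);im=c["image"].astype(int)
v,u=np.indices(W.shape[:2]);ok=c["z_map"]>0
def box(x0,x1,y0,y1):return ok&(u>=x0)&(u<=x1)&(v>=y0)&(v<=y1)
def big(m):
    n,l,s,_=cv2.connectedComponentsWithStats(m.astype(np.uint8));return l==1+np.argmax(s[1:,4])
def show(n,m):
    p=W[big(m)];print(n,len(p),*rect(p),"z",np.median(p[:,2]).round(4),"mean",p.mean(0).round(4))
R,G,B=im[...,0],im[...,1],im[...,2]
show("cab",box(125,230,150,255)&(W[...,2]>.08)&(W[...,2]<.1))
show("blue",box(125,230,150,255)&(B-R>40))
show("handle",box(185,225,222,255)&(W[...,2]>.042)&(W[...,2]<.065)&(B-R<30))
show("green",box(350,450,180,270)&(G-R>25)&(W[...,2]>.05))
show("plate",box(350,450,180,270)&(abs(W[...,2]-.018)<.008)&(R<110))
show("brass",box(350,450,180,270)&(R-B>60)&(W[...,2]>.035))
show("mortar",box(393,424,165,196)&(W[...,2]>.03)); show("tin",box(422,448,200,222)&(W[...,2]>.03))
print("rim",W[big(box(170,390,10,419)&(abs(W[...,2]-.135)<.01))][::150].round(3).tolist())
show("case",box(105,155,230,270)&(R<90)&(W[...,2]>.02))
print("tableL",np.median(W[box(225,265,255,290)][:,2]),"drain",np.median(W[box(310,350,200,230)][:,2]))
E
```

```text
cab 4390 [635.6 399.6] [220.7 221. ] 34.69 z 0.0909 mean [0.639  0.4017 0.0908]
blue 255 [550.7 339.8] [ 14.2 209.3] 34.35 z 0.0782 mean [0.5502 0.339  0.0782]
handle 193 [530.6 321.8] [ 40.9 128.3] 34.46 z 0.0566 mean [0.5252 0.3206 0.0564]
green 163 [ 628.8 -352.9] [169.6  11.9] 53.03 z 0.0632 mean [ 0.6278 -0.3539  0.0632]
plate 2151 [ 571.6 -326.1] [222.3 127.9] 51.99 z 0.0181 mean [ 0.5729 -0.3182  0.0181]
brass 80 [ 533.1 -410.3] [14.  74.5] 50.91 z 0.048 mean [ 0.5331 -0.4102  0.0479]
mortar 172 [ 735.1 -370.7] [76.6 77.6] 20.49 z 0.043 mean [ 0.7406 -0.3776  0.0442]
tin 233 [ 637.  -451.5] [56.7 53.5] 41.15 z 0.0372 mean [ 0.6374 -0.4517  0.0373]
rim [[1.261, 0.419, 0.135], [1.166, 0.404, 0.139], [1.076, 0.35, 0.136], [0.982, 0.292, 0.137], [0.893, 0.241, 0.136], [0.805, 0.185, 0.135], [0.717, 0.135, 0.134], [0.627, 0.092, 0.136], [0.542, 0.041, 0.135], [0.457, -0.004, 0.138], [0.376, -0.061, 0.137], [0.293, -0.105, 0.135], [0.214, -0.149, 0.135], [0.135, -0.192, 0.133], [0.061, -0.247, 0.134]]
case 660 [484.3 569. ] [ 65.7 116.3] 30.49 z 0.0361 mean [0.4843 0.5675 0.0357]
tableL 0.005508372365343739 drain 0.0002824904520652982
```

```bash
python3 -c "
import workcell as w;print([n for n in dir(w) if n[0]!='_']);print(getattr(w,'grasp_offset',None))"
```

```text
['MotionError', 'get_state', 'grasp_offset', 'hand_in', 'read_camera']
0.0187
```

Request:
step_arm:
  deltas:
    - [30, -22, -8, 0, 0, -6.8, -0.25]
    - [30, -22, -8, 0, 0, -6.8, -0.25]
    - [30, -22, -8, 0, 0, -6.8, -0.25]
    - [30, -22, -8, 0, 0, -6.8, -0.25]
    - [30, -22, -8, 0, 0, -6.8, -0.25]

```text
clock: 0.6
tcp_pos: [0.3629, 0.4233, 0.1906]
orientation: [-0.0, 0.469, 0.883, -0.0]
wrist_force: [0.4, 0.0, -0.4]
finger_gap: 0.032
grip_force: 0.0
```

Request:
step_arm:
  deltas:
    - [30, -22, -8, 0, 0, 0, -0.25]
    - [30, -22, -8, 0, 0, 0, -0.25]
    - [30, -22, -8, 0, 0, 0, -0.25]
    - [30, -22, -8, 0, 0, 0, -0.25]
    - [20, -14, 0, 0, 0, 0, -0.25]

```text
clock: 1.1
tcp_pos: [0.5031, 0.3203, 0.1574]
orientation: [-0.001, 0.468, 0.884, -0.001]
wrist_force: [-0.2, 0.6, 1.0]
finger_gap: 0.032
grip_force: 0.0
```

```bash
cat >> h.py <<'E'
def worldw(c):
    K,T,z=c["K"],c["world_from_camera"],c["z_map"]
    v,u=np.indices(z.shape); x=(u-K[0,2])/K[0,0]; y=(v-K[1,2])/K[1,1]; t=np.hypot(x,y)+1e-9
    k=np.where(t<1.4,np.tan(np.minimum(t,1.4))/t,0)
    p=np.stack([x*k*z,y*k*z,z],-1); W=p@T[:3,:3].T+T[:3,3]; W[(z<=0)|(t>=1.4)]=np.nan; return W
def frame(W,o,deg):
    a=np.radians(deg); d=W-np.array([*o,0]); 
    return np.stack([d[...,0]*np.cos(a)+d[...,1]*np.sin(a),-d[...,0]*np.sin(a)+d[...,1]*np.cos(a),d[...,2]],-1)
E
python3 - <<'E'
from h import *
from workcell import *
c=read_camera("wrist");cv2.imwrite("pics/w1.png",c["image"][:,:,::-1]);W=worldw(c)
F=frame(W,(.6356,.3996),34.5)
print("tcp",frame(np.array(get_state()["tcp_pos"]),(.6356,.3996),34.5))
m=(F[...,0]<-.125)&(F[...,0]>-.17)&(abs(F[...,1])<.035)&(F[...,2]>.035)&(F[...,2]<.07)
p=F[m];print(len(p),np.percentile(p,[2,50,98],axis=0).round(4))
t=(abs(F[...,2]-.09)<.004)&(abs(F[...,1])<.1)&(F[...,0]<0);print("cab front edge",np.nanmin(F[t][:,0]) if t.any() else None)
t=(abs(F[...,2]-.078)<.003)&(abs(F[...,1])<.08)&(F[...,0]<-.08);print("blue top x",np.percentile(F[t][:,0],[2,50,98]) if t.any() else None)
m=(F[...,0]<-.135)&(F[...,0]>-.16)&(abs(F[...,1])<.08)&(F[...,2]>.035)&(F[...,2]<.07)
p=W[m]*1000; print(cv2.fitLine(p[:,:2].astype(np.float32),cv2.DIST_HUBER,0,.01,.01).ravel(),np.percentile(F[m][:,1],[1,99]))
E
```

```text
tcp [-0.15243457  0.00677807  0.15788978]
1102 [[-0.1512 -0.0334  0.0532]
 [-0.1465  0.0023  0.0563]
 [-0.1412  0.0338  0.0581]]
cab front edge -0.097347107301769
blue top x [-0.11145449 -0.10390855 -0.09650563]
[  0.5640752   -0.82572347 512.40063    321.07526   ] [-0.05569749  0.05822431]
```

View pics/w1.png

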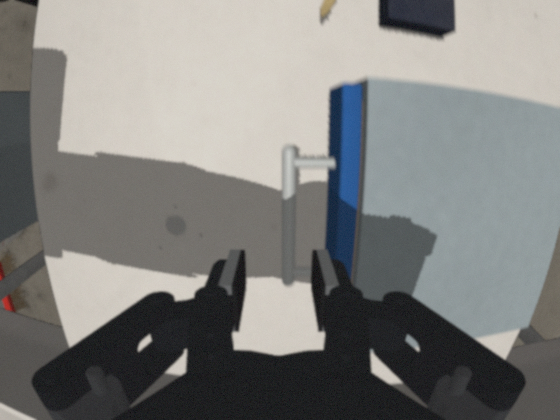

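The wrist view shows the handle bar running vertically at u≈289 (rows 145–285), between the two fingers. It measures x = −146.5 mm in the cabinet frame, against −145 expected.

Request:
step_arm:
  deltas:
    - [8, -2, -25, 0, 0, 0, -0.32]
    - [0, 0, -30, 0, 0, 0, -0.32]
    - [0, 0, -30, 0, 0, 0, -0.32]
    - [0, 0, -24, 0, 0, 0, -0.32]
    - [0, 0, -14, 0, 0, 0, -0.32]

```text
clock: 1.65
tcp_pos: [0.5083, 0.3198, 0.0336]
orientation: [-0.001, 0.467, 0.884, -0.002]
wrist_force: [-7.6, -5.2, 40.5]
finger_gap: 0.0292
grip_force: 23.0
```

Request:
step_arm:
  deltas:
    - [0, 0, 0, 0, 0, 0, -0.32]
    - [0, 0, 0, 0, 0, 0, -1]
    - [0, 0, 0, 0, 0, 0, -1]
    - [0, 0, 0, 0, 0, 0, -1]
    - [0, 0, 0, 0, 0, 0, -1]
  newtons: 40

```text
clock: 2.15
tcp_pos: [0.5099, 0.3206, 0.0361]
orientation: [-0.0, 0.467, 0.884, -0.0]
wrist_force: [-0.7, 1.5, -2.9]
finger_gap: 0.0091
grip_force: 38.9
```

Request:
step_arm:
  deltas:
    - [-8, -5.5, 0, 0, 0, 0, -1]
    - [-14, -9.6, 0, 0, 0, 0, -1]
    - [-14, -9.6, 0, 0, 0, 0, -1]
    - [-14, -9.6, 0, 0, 0, 0, -1]
    - [-14, -9.6, 0, 0, 0, 0, -1]

```text
clock: 2.65
tcp_pos: [0.4448, 0.2761, 0.0361]
orientation: [-0.0, 0.467, 0.884, 0.0]
wrist_force: [1.1, 1.7, -4.8]
finger_gap: 0.0096
grip_force: 39.8
```

Request:
step_arm:
  deltas:
    - [-14, -9.6, 0, 0, 0, 0, -1]
    - [-14, -9.6, 0, 0, 0, 0, -1]
    - [-14, -9.6, 0, 0, 0, 0, -1]
    - [-10, -7, 0, 0, 0, 0, -1]
    - [-4, -3, 0, 0, 0, 0, -1]

```text
clock: 3.15
tcp_pos: [0.388, 0.2371, 0.0361]
orientation: [-0.001, 0.467, 0.884, -0.0]
wrist_force: [-1.8, 3.8, -7.2]
finger_gap: 0.0094
grip_force: 39.5
```

Request:
step_arm:
  deltas:
    - [0, 0, 0, 0, 0, 0, -0.32]
    - [0, 0, 0, 0, 0, 0, -0.32]
    - [0, 0, 20, 0, 0, 0, -0.32]
    - [0, 0, 40, 0, 0, 0, 0]
    - [0, 0, 50, 0, 0, 0, 0]

```text
clock: 3.65
tcp_pos: [0.3899, 0.2374, 0.1466]
orientation: [-0.001, 0.467, 0.884, -0.001]
wrist_force: [0.6, 0.5, -0.2]
finger_gap: 0.0429
grip_force: 0.0
```

Request:
step_arm:
  deltas:
    - [26, 18, 10, 0, 0, 0, 0.25]
    - [26, 18, 10, 0, 0, 0, 0.25]
    - [26, 18, 5, 0, 0, 0, 0.25]
    - [0, 0, 0, 0, 0, 0, 0.25]
    - [0, 0, 0, 0, 0, 0, 0.25]

```text
clock: 4.15
tcp_pos: [0.469, 0.2921, 0.1712]
orientation: [0.0, 0.467, 0.884, -0.0]
wrist_force: [-0.2, -1.0, -0.3]
finger_gap: 0.0535
grip_force: 0.0
```

```bash
python3 - <<'E'
from h import *
from workcell import *
c=read_camera("wrist");cv2.imwrite("pics/w2.png",c["image"][:,:,::-1]);W=worldw(c)
O=(.6356,.3996);F=frame(W,O,34.5)
print("tcp",frame(np.array(get_state()["tcp_pos"]),O,34.5))
t=read_camera("top");G=frame(world(t),O,34.5);np.savez("pics/t2.npz",**t)
for n,X in(("wrist",F),("top",G)):
    m=(X[...,0]<-.12)&(X[...,0]>-.235)&(abs(X[...,1])<.085)&(X[...,2]>.06)&(X[...,2]<.074)
    if m.sum()>20:
        p=X[m];print(n,m.sum(),np.percentile(p,[2,50,98],axis=0).round(4),rect(p))
    m=(X[...,0]<-.2)&(X[...,0]>-.28)&(abs(X[...,1])<.07)&(abs(X[...,2]-.078)<.004)
    print(" front top",np.percentile(X[m][:,0],[2,50,98]).round(4) if m.any() else None)
    m=(X[...,0]<-.12)&(X[...,0]>-.235)&(abs(X[...,1])<.085)&(abs(X[...,2]-.027)<.004)
    print(" floor",m.sum())
E
```

```text
tcp [-0.19925208  0.00591009  0.17098703]
wrist 4608 [[-0.2169 -0.0626  0.0604]
 [-0.1855  0.006   0.0664]
 [-0.1529  0.0573  0.068 ]] (array([-181.3,   -4.9]), array([ 26.4, 140.7]), 27.33)
 front top [-0.258  -0.2504 -0.2436]
 floor 15032
top 231 [[-0.1991 -0.0663  0.0605]
 [-0.1695 -0.0274  0.0668]
 [-0.1427  0.012   0.0727]] (array([-174.5,  -20. ]), array([ 29.6, 106.6]), 30.46)
 front top [-0.257  -0.2496 -0.242 ]
 floor 675
```

View pics/w2.png

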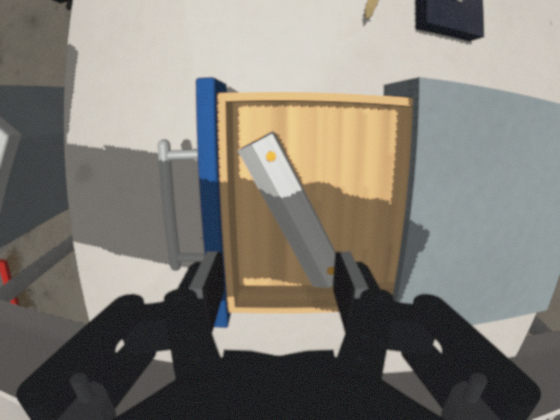

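The bar's top runs from about (255,145) to (325,280), turned about 27° in the open drawer. That puts bar x at about 62° in world, with its centre near (487, 290) mm.

Request:
step_arm:
  deltas:
    - [5, -1, -12, 0, 0, 6.9, 0.17]
    - [5, -1, -12, 0, 0, 6.9, 0.17]
    - [5, 0, -12, 0, 0, 6.9, 0.17]
    - [3, 0, -12, 0, 0, 6.8, 0.17]
    - [0, 0, -10, 0, 0, 0, 0.17]

```text
clock: 4.75
tcp_pos: [0.4855, 0.2891, 0.1126]
orientation: [-0.0, 0.243, 0.97, -0.0]
wrist_force: [-0.2, 0.1, 0.4]
finger_gap: 0.0498
grip_force: 0.0
```

```bash
python3 - <<'E'
from h import *
from workcell import *
c=read_camera("wrist");W=worldw(c);s=get_state()
t=s["tcp_pos"];F=frame(W,t[:2],61.8)
m=(abs(F[...,0])<.03)&(abs(F[...,1])<.09)&(abs(F[...,2]-.067)<.003)
p=F[m];print(t,m.sum(),rect(p),np.percentile(p,[2,50,98],axis=0).round(4))
E
```

```text
[0.48443286 0.28881235 0.11101442] 7713 (array([-5.5, -0.1]), array([ 48.9, 179.6]), 0.02) [[-0.0273 -0.0843  0.0644]
 [ 0.0067  0.0146  0.0666]
 [ 0.018   0.0833  0.0683]]
```

Request:
step_arm:
  deltas:
    - [0, 0, -20, 0, 0, 0, 0.17]
    - [0, 0, -20, 0, 0, 0, 0.17]
    - [0, 0, -20, 0, 0, 0, 0.17]
    - [0, 0, -14, 0, 0, 0, 0.17]
    - [0, 0, -7, 0, 0, 0, 0.17]

```text
clock: 5.3
tcp_pos: [0.4847, 0.2892, 0.0312]
orientation: [-0.001, 0.244, 0.97, -0.001]
wrist_force: [-0.5, -0.5, 0.3]
finger_gap: 0.0499
grip_force: 0.0
```

Request:
step_arm:
  deltas:
    - [0, 0, 0, 0, 0, 0, 0.17]
    - [0, 0, 0, 0, 0, 0, -1]
    - [0, 0, 0, 0, 0, 0, -1]
    - [0, 0, 0, 0, 0, 0, -1]
    - [0, 0, 0, 0, 0, 0, -1]
  newtons: 60

```text
clock: 5.8
tcp_pos: [0.4869, 0.2902, 0.0335]
orientation: [0.001, 0.243, 0.97, 0.001]
wrist_force: [-1.3, -0.3, 4.8]
finger_gap: 0.0309
grip_force: 61.0
```

```bash
python3 - <<'E'
from h import *
from workcell import *
s=get_state();print(s["tcp_pos"],s["finger_gap"],s["grip_force"],s["wrist_force"])
E
```

```text
[0.48692314 0.29015402 0.03349685] 0.030856090946645678 61.035599671304226 [-1.25395254 -0.28333149  4.84952377]
```

Request:
step_arm:
  deltas:
    - [0, 0, 15, 0, 0, 0, -1]
    - [0, 0, 30, 0, 0, 0, -1]
    - [0, 0, 40, 0, 0, 0, -1]
    - [0, 0, 40, 0, 0, 0, -1]
    - [0, 0, 35, 0, 0, 0, -1]

```text
clock: 6.3
tcp_pos: [0.4858, 0.2896, 0.1937]
orientation: [-0.0, 0.243, 0.97, -0.0]
wrist_force: [0.7, 0.3, -3.2]
finger_gap: 0.031
grip_force: 59.9
```

```bash
python3 - <<'E'
from h import *
from workcell import *
c=read_camera("wrist");W=worldw(c);s=get_state();print(s["tcp_pos"],s["finger_gap"],s["wrist_force"])
cv2.imwrite("pics/w3.png",c["image"][:,:,::-1])
t=s["tcp_pos"];F=frame(W,t[:2],61.8);F[...,2]-=t[2]
m=(abs(F[...,0])<.03)&(abs(F[...,1])<.1)&(abs(F[...,2]-.033)<.012)&(np.hypot(F[...,0],F[...,1])>.02)
p=F[m];print(m.sum(),rect(p),np.percentile(p,[2,50,98],axis=0).round(4))
q=p[p[:,1]>0.02] if (p[:,1]>0.02).sum()>(p[:,1]<-.02).sum() else p[p[:,1]<-.02]
print(np.polyfit(q[:,1],q[:,2],1),cv2.fitLine(q[:,:2].astype(np.float32)*1000,cv2.DIST_HUBER,0,.01,.01).ravel())
E
```

```text
[0.48835052 0.29071921 0.19994381] 0.030880940251058503 [1.82873366 1.51461144 1.78809712]
11922 (array([-3.5, 22.5]), array([57.9, 97.2]), 14.98) [[-0.0257 -0.0218  0.0215]
 [ 0.0022  0.0408  0.0269]
 [ 0.0239  0.0703  0.0431]]
[0.00092569 0.02626888] [ 8.4574608e-04 -9.9999964e-01  2.2542882e+00  4.7254795e+01]
```

View pics/w3.png

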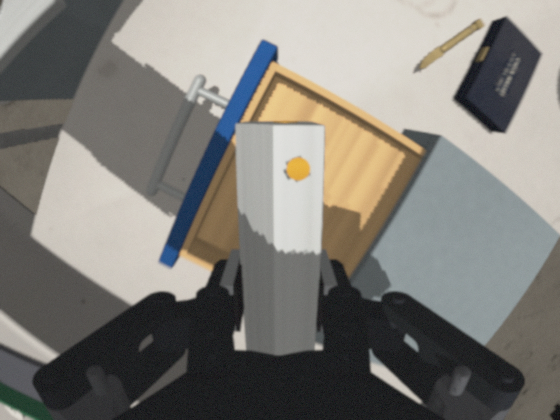

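The bar is held level and square in the gripper, with the bevel at the left (u≈255) and the bar's end at v≈125. Next I'll carry it across the rim while refining the jig pose from the top view.

Request:
step_arm:
  deltas:
    - [3, -20, 5, 0, 0, -3.8, -1]
    - [6, -39, 5, 0, 0, -6.4, -1]
    - [6, -39, 0, 0, 0, -6.4, -1]
    - [6, -39, 0, 0, 0, -6.4, -1]
    - [6, -39, 0, 0, 0, -6.4, -1]

```text
clock: 6.85
tcp_pos: [0.5126, 0.1124, 0.2016]
orientation: [-0.0, 0.483, 0.876, -0.0]
wrist_force: [0.1, 0.2, -2.4]
finger_gap: 0.0311
grip_force: 60.1
```

Request:
step_arm:
  deltas:
    - [6, -39, 0, 0, 0, -6.4, -1]
    - [6, -39, 0, 0, 0, -6.4, -1]
    - [6, -39, 0, 0, 0, -6.4, -1]
    - [6, -39, 0, 0, 0, -6.4, -1]
    - [6, -39, 0, 0, 0, -6.4, -1]

```text
clock: 7.35
tcp_pos: [0.5426, -0.0827, 0.2015]
orientation: [-0.001, 0.706, 0.708, -0.0]
wrist_force: [1.1, 0.1, -2.6]
finger_gap: 0.0308
grip_force: 60.1
```

```bash
python3 - <<'E'
from h import *
c=dict(np.load("pics/t2.npz"));W=world(c);im=c["image"].astype(int)
F=frame(W,(.5748,-.3286),-38);R,G,B=im[...,0],im[...,1],im[...,2]
N=(abs(F[...,0])<.08)&(abs(F[...,1])<.13)
g=N&(G-R>15)&(G-B>10);p=F[g&(F[...,2]>.057)]
print("fence top",len(p),rect(p),np.percentile(p,[2,50,98],axis=0).round(4))
# front edge of fence top vs y
e=[(y,np.min(p[abs(p[:,1]-y)<.006,0])) for y in np.arange(-.09,.1,.012) if (abs(p[:,1]-y)<.006).any()];e=np.array(e);print("front edge",np.polyfit(e[:,0],e[:,1],1))
b=N&(R-B>40);p=F[b&(F[...,2]>.043)];print("brass",len(p),rect(p),np.percentile(p,[2,50,98],axis=0).round(4))
d=N&(abs(F[...,2]-.018)<.003);p=F[d];print("plate",len(p),np.percentile(p,[.5,50,99.5],axis=0).round(4))
f=N&(F[...,2]<.005);p=F[f&(abs(F[...,1])<.06)&(F[...,0]<0)];print("drain front edge max x",np.percentile(p[:,0],99.5))
E
```

```text
fence top 226 (array([57.6,  0.3]), array([ 13.7, 197.9]), 1.58) [[ 0.0509 -0.0945  0.0584]
 [ 0.0574 -0.003   0.063 ]
 [ 0.0644  0.0962  0.0676]]
front edge [-0.02188917  0.0518209 ]
brass 100 (array([ 16.7, -89.5]), array([76.1, 16. ]), 0.11) [[-0.0197 -0.0972  0.0434]
 [ 0.0164 -0.0886  0.0475]
 [ 0.0543 -0.0824  0.0525]]
plate 1600 [[-0.0666 -0.1095  0.0151]
 [-0.0075  0.0085  0.0181]
 [ 0.0551  0.1092  0.0209]]
drain front edge max x -0.06488470058100454
```

Request:
step_arm:
  deltas:
    - [5.5, -36, 0, 0, 0, -5.4, -1]
    - [5.5, -36, 0, 0, 0, -5.4, -1]
    - [5.5, -36, 0, 0, 0, -5.4, -1]
    - [5.5, -36, 0, 0, 0, -5.4, -1]
    - [5.5, -36, 0, 0, 0, -5.4, -1]

```text
clock: 7.85
tcp_pos: [0.5701, -0.2625, 0.2012]
orientation: [-0.001, 0.852, 0.524, -0.0]
wrist_force: [-0.1, 1.0, -3.1]
finger_gap: 0.0308
grip_force: 60.1
```

Request:
step_arm:
  deltas:
    - [5.5, -36, -10, 0, 0, -5.4, -1]
    - [5.5, -35, -20, 0, 0, -5.1, -1]
    - [0, 0, -40, 0, 0, 0, -1]
    - [0, 0, -30, 0, 0, 0, -1]
    - [0, 0, 0, 0, 0, 0, -1]

```text
clock: 8.35
tcp_pos: [0.5776, -0.3299, 0.0955]
orientation: [-0.005, 0.895, 0.445, -0.003]
wrist_force: [-0.7, 1.5, -4.8]
finger_gap: 0.0311
grip_force: 60.2
```

```bash
python3 - <<'E'
from h import *
from workcell import *
s=get_state();print(s["tcp_pos"],s["orientation"])
w,x,y,z=s["orientation"];print("tool y deg",2*np.degrees(np.arctan2(y,x))-90,"tcp jig",frame(s["tcp_pos"],(.5748,-.3286),-37.3))
c=read_camera("wrist");W=worldw(c);im=c["image"].astype(int);R,G,B=im[...,0],im[...,1],im[...,2]
cv2.imwrite("pics/w4.png",c["image"][:,:,::-1])
F=frame(W,(.5748,-.3286),-37.3)
p=F[(G-R>15)&(G-B>10)&(abs(F[...,2]-.063)<.004)&(F[...,0]>.03)&(F[...,0]<.09)]
print("fence",len(p),rect(p),np.percentile(p,[2,50,98],axis=0).round(4) if len(p) else 0)
E
```

```text
[ 0.57759877 -0.32990897  0.09548063] [-0.00548203  0.89530524  0.44541064 -0.00280002]
tool y deg -37.09969068618873 tcp jig [0.00301957 0.00065477 0.09548063]
fence 4298 (array([58.3, 28.5]), array([ 12.7, 140.3]), 0.73) [[ 0.0522 -0.0352  0.06  ]
 [ 0.0577  0.0378  0.0623]
 [ 0.0639  0.0962  0.0636]]
```

View pics/w4.png

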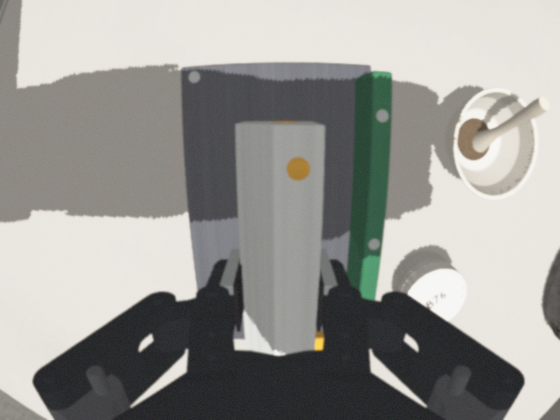

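The wrist view shows the bar over the plate, with the bevel side at the left (away from the fence). The fence runs from u≈378 at the top to u≈362, parallel to the bar within 0.5°, and the brass stop is just visible at (319,341).

Request:
step_arm:
  deltas:
    - [3, -2, -20, 0, 0, 0.5, -1]
    - [0, 0, -20, 0, 0, 0, -1]
    - [0, 0, -16, 0, 0, 0, -1]
    - [0, 0, -7, 0, 0, 0, -1]
    - [0, 0, 0, 0, 0, 0, -1]

```text
clock: 8.9
tcp_pos: [0.5849, -0.334, 0.0399]
orientation: [0.0, 0.893, 0.45, 0.0]
wrist_force: [-0.1, 0.1, -3.3]
finger_gap: 0.0309
grip_force: 60.4
```

Request:
step_arm:
  deltas:
    - [-1.8, -2.4, -1, 0, 0, 0, -1]
    - [-1.8, -2.4, -1, 0, 0, 0, -1]
    - [-1.2, -1.6, 0, 0, 0, 0, -1]
    - [0, 0, 0, 0, 0, 0, -1]

```text
clock: 9.3
tcp_pos: [0.5798, -0.3413, 0.038]
orientation: [0.0, 0.893, 0.449, 0.0]
wrist_force: [0.4, -0.8, -3.0]
finger_gap: 0.0309
grip_force: 60.4
```

Request:
step_arm:
  deltas:
    - [0, 0, -5, 0, 0, 0, -1]
    - [0, 0, -4, 0, 0, 0, -1]
    - [0, 0, 0, 0, 0, 0, -1]

```text
clock: 9.6
tcp_pos: [0.5792, -0.3401, 0.0272]
orientation: [-0.001, 0.893, 0.45, -0.0]
wrist_force: [-0.5, 0.6, -3.9]
finger_gap: 0.0309
grip_force: 60.4
```

Request:
step_arm:
  deltas:
    - [-1.2, -1.6, 0, 0, 0, 0, -1]
    - [-0.6, -0.8, 0, 0, 0, 0, -1]
    - [-0.6, -0.8, 0, 0, 0, 0, -1]
    - [0, 0, 0, 0, 0, 0, -1]

```text
clock: 10.0
tcp_pos: [0.5774, -0.3441, 0.0285]
orientation: [0.0, 0.893, 0.45, 0.0]
wrist_force: [0.5, -0.2, -2.8]
finger_gap: 0.0311
grip_force: 60.4
```

Request:
step_arm:
  deltas:
    - [-0.6, -0.8, 0, 0, 0, 0, -1]
    - [-0.6, -0.8, 0, 0, 0, 0, -1]
    - [0, 0, 0, 0, 0, 0, -1]

```text
clock: 10.3
tcp_pos: [0.5762, -0.3455, 0.0284]
orientation: [0.0, 0.893, 0.45, 0.0]
wrist_force: [-0.1, 0.1, -2.4]
finger_gap: 0.0311
grip_force: 60.4
```

Request:
step_arm:
  deltas:
    - [-0.6, -0.8, 0, 0, 0, 0, -1]
    - [-0.3, -0.4, 0, 0, 0, 0, -1]
    - [0, 0, 0, 0, 0, 0, -1]

```text
clock: 10.6
tcp_pos: [0.5754, -0.3464, 0.0283]
orientation: [-0.0, 0.893, 0.45, 0.0]
wrist_force: [0.5, 1.3, -3.5]
finger_gap: 0.031
grip_force: 60.5
```

Request:
step_arm:
  deltas:
    - [-0.3, -0.4, 0, 0, 0, 0, -1]
    - [-0.3, -0.4, 0, 0, 0, 0, -1]
    - [0, 0, 0, 0, 0, 0, -1]

```text
clock: 10.9
tcp_pos: [0.5754, -0.3464, 0.0284]
orientation: [-0.0, 0.893, 0.45, 0.001]
wrist_force: [2.7, 2.8, -2.9]
finger_gap: 0.031
grip_force: 60.5
```

Request:
step_arm:
  deltas:
    - [-0.3, -0.4, 0, 0, 0, 0, -1]
    - [-0.3, -0.4, 0, 0, 0, 0, -1]
    - [0, 0, 0, 0, 0, 0, -1]

```text
clock: 11.2
tcp_pos: [0.5754, -0.3464, 0.0285]
orientation: [-0.001, 0.893, 0.45, 0.002]
wrist_force: [4.7, 6.1, -3.0]
finger_gap: 0.0309
grip_force: 60.6
```

Contact with the stop is clear: the TCP stalls and the force reads about 7 N along jig +y. I'll relax that push and lower to the plate.

Request:
step_arm:
  deltas:
    - [0.6, 0.8, 0, 0, 0, 0, -1]
    - [0, 0, -1.5, 0, 0, 0, -1]
    - [0, 0, -1.5, 0, 0, 0, -1]
    - [0, 0, 0, 0, 0, 0, -1]

```text
clock: 11.6
tcp_pos: [0.5755, -0.3465, 0.0253]
orientation: [-0.0, 0.893, 0.45, 0.001]
wrist_force: [4.0, 3.8, -3.1]
finger_gap: 0.031
grip_force: 60.6
```

Request:
step_arm:
  deltas:
    - [0, 0, -0.7, 0, 0, 0, -1]
    - [0, 0, -0.7, 0, 0, 0, -1]
    - [0, 0, 0, 0, 0, 0, -1]

```text
clock: 11.9
tcp_pos: [0.5756, -0.3466, 0.0243]
orientation: [-0.0, 0.893, 0.45, 0.001]
wrist_force: [3.5, 5.7, -0.8]
finger_gap: 0.031
grip_force: 60.8
```

Request:
step_arm:
  deltas:
    - [0.3, 0.4, -0.4, 0, 0, 0, -1]
    - [0, 0, 0, 0, 0, 0, -0.2]
    - [0, 0, 0, 0, 0, 0, 0.0]
    - [0, 0, 0, 0, 0, 0, 0.02]
    - [0, 0, 0, 0, 0, 0, 0.02]

```text
clock: 12.4
tcp_pos: [0.5749, -0.3476, 0.0237]
orientation: [0.0, 0.893, 0.45, -0.0]
wrist_force: [0.1, 0.0, -0.4]
finger_gap: 0.0436
grip_force: 0.0
```

Request:
step_arm:
  deltas:
    - [0, 0, 8, 0, 0, 0, 0.02]
    - [0, 0, 20, 0, 0, 0, 0.02]
    - [0, 0, 35, 0, 0, 0, 0.02]
    - [0, 0, 40, 0, 0, 0, 0.02]
    - [0, 0, 20, 0, 0, 0, -1]

```text
clock: 12.9
tcp_pos: [0.5763, -0.3481, 0.1513]
orientation: [0.003, 0.893, 0.45, 0.001]
wrist_force: [0.3, 0.1, -0.1]
finger_gap: 0.0304
grip_force: 0.0
```

```bash
cat > m.py <<'E'
from h import *
from workcell import *
import sys
c=read_camera("wrist");W=worldw(c);s=get_state();im=c["image"].astype(int);R,G,B=im[...,0],im[...,1],im[...,2]
O=(.5748,-.3286);F=frame(W,O,-36.6);print(s["tcp_pos"],"tcp jig",frame(s["tcp_pos"],O,-36.6).round(4),s["wrist_force"],s["finger_gap"],s["joint_pos"].round(3))
f=(G-R>15)&(G-B>10)&(abs(F[...,2]-.063)<.005)&(F[...,0]>.03)&(F[...,0]<.09)
if f.sum()>50: print("fence",f.sum(),rect(F[f]),np.percentile(F[f],[2,50,98],axis=0)[:,:2].round(4).tolist())
m=(F[...,2]>.05)&(F[...,2]<.062)&(F[...,0]<.051)&(F[...,0]>-.03)&(abs(F[...,1])<.1)&~((R-B>50))
if m.sum()>50: print("bar top",m.sum(),rect(F[m]),np.percentile(F[m],[2,50,98],axis=0)[:,:2].round(4).tolist())
t=(abs(F[...,2]-.048)<.003)&(R-B>50)&(F[...,1]<-.07)
if t.sum()>20: print("brass",t.sum(),np.percentile(F[t],[2,50,98],axis=0)[:,:2].round(4).tolist())
cv2.imwrite(f"pics/{sys.argv[1]}.png",c["image"][:,:,::-1])
E
python3 m.py w5
```

```text
[ 0.57727978 -0.34892139  0.15408651] tcp jig [ 0.0141 -0.0148  0.1541] [ 0.65271365 -0.31704024  2.51518298] 0.022789939385493896 [-0.662  0.528  0.183  1.216 -0.     1.546]
fence 3066 (array([58.7, 20.4]), array([155.5,  12.7]), 89.87) [[0.0528, -0.0512], [0.0582, 0.0275], [0.0643, 0.0952]]
bar top 5480 (array([ 13.8, -14.5]), array([ 26.6, 140.2]), 0.21) [[0.0021, -0.0804], [0.0141, -0.0061], [0.0264, 0.0534]]
brass 623 [[-0.0134, -0.098], [0.0119, -0.0923], [0.0384, -0.0842]]
```

View pics/w5.png

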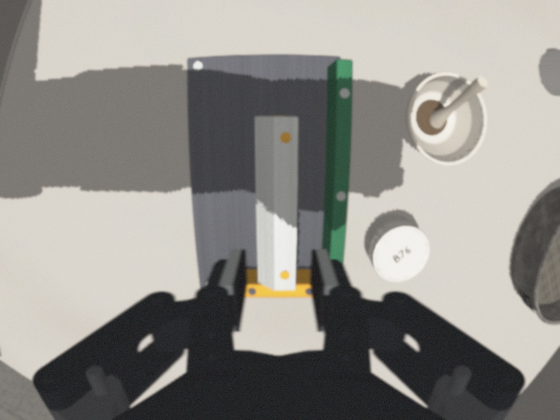

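The released bar lies parallel to the fence (about 0.2°). It runs from (276,117) to (276,288), with its lower end at the brass stop at v≈290 and about 25 mm to go to the fence. Next I'll tilt the closed gripper to 45°.

Request:
step_arm:
  deltas:
    - [-6, 4, 0, -4.5, -6, 0, -1]
    - [-6, 4, 0, -4.5, -6, 0, -1]
    - [-6, 4, 0, -4.5, -6, 0, -1]
    - [-6, 4, 0, -4.5, -6, 0, -1]
    - [-2, 2, 0, -4.5, -6, 0, -1]

```text
clock: 13.45
tcp_pos: [0.5483, -0.3285, 0.1475]
orientation: [0.287, 0.846, 0.426, 0.142]
wrist_force: [0.2, -0.8, -1.2]
finger_gap: -0.0005
grip_force: 0.0
```

Request:
step_arm:
  deltas:
    - [0, 2, 0, -4.3, -6.1, 0, -1]
    - [0, 0, 0, 0, 0, 0, -1]
    - [0, 0, 0, 0, 0, 0, -1]

```text
clock: 13.75
tcp_pos: [0.549, -0.3274, 0.145]
orientation: [0.33, 0.831, 0.417, 0.165]
wrist_force: [-0.2, -0.7, 0.8]
finger_gap: -0.0001
grip_force: 0.0
```

```bash
cat > q.py <<'E'
from h import *
from workcell import *
from scipy.spatial.transform import Rotation as Ro
s=get_state();O=(.5748,-.3286)
q=s["orientation"];M=Ro.from_quat([q[1],q[2],q[3],q[0]]).as_matrix()
print("jig",frame(s["tcp_pos"],O,-36.6).round(4),"toolz jig",frame(M[:,2],(0,0),-36.6).round(3),"tooly",frame(M[:,1],(0,0),-36.6).round(3),"F jig",frame(s["wrist_force"],(0,0),-36.6).round(1),s["finger_gap"],s["joint_pos"].round(2),s["clock"])
E
python3 q.py
```

```text
jig [-0.0214 -0.0144  0.145 ] toolz jig [ 0.685 -0.001 -0.728] tooly [ 0.728 -0.     0.685] F jig [ 0.2 -0.7  0.8] -0.00012086586821653801 [-0.67  0.06 -0.83 -0.08  0.02  1.54] 13.75
```

Request:
step_arm:
  deltas:
    - [0, 0, -20, 0, 0, 0, -1]
    - [0, 0, -20, 0, 0, 0, -1]
    - [0, 0, -20, 0, 0, 0, -1]
    - [0, 0, -12, -1, -1.3, 0, -1]
    - [0, 0, 0, 0, 0, 0, -1]

```text
clock: 14.25
tcp_pos: [0.5513, -0.3295, 0.0728]
orientation: [0.342, 0.825, 0.415, 0.171]
wrist_force: [-0.6, 0.0, -0.9]
finger_gap: 0.0003
grip_force: 0.0
```

```bash
python3 q.py
```

```text
jig [-0.0183 -0.0147  0.0728] toolz jig [ 0.707 -0.001 -0.707] tooly [0.707 0.    0.707] F jig [-0.5 -0.4 -0.9] 0.0002851458095044649 [-0.67  0.22 -0.95 -0.38  0.02  1.55] 14.25
```

Request:
step_arm:
  deltas:
    - [3.2, -2.4, -4, 0, 0, 0, -1]
    - [3.2, -2.4, -4, 0, 0, 0, -1]
    - [3.2, -2.4, -4, 0, 0, 0, -1]
    - [2.4, -1.8, -3, 0, 0, 0, -1]
    - [0, 0, 0, 0, 0, 0, -1]

```text
clock: 14.75
tcp_pos: [0.5622, -0.3373, 0.0588]
orientation: [0.343, 0.825, 0.415, 0.172]
wrist_force: [0.1, 0.2, 0.2]
finger_gap: 0.0003
grip_force: 0.0
```

```bash
python3 q.py
```

```text
jig [-0.0049 -0.0145  0.0588] toolz jig [ 0.709 -0.001 -0.705] tooly [0.705 0.    0.709] F jig [-0.   0.2  0.2] 0.0002670829936220279 [-0.67  0.27 -0.93 -0.42  0.02  1.55] 14.75
```

Request:
step_arm:
  deltas:
    - [2.4, -1.8, -3, 0, 0, 0, -1]
    - [2.4, -1.8, -3, 0, 0, 0, -1]
    - [0.8, -0.6, -1, 0, 0, 0, -1]
    - [0, 0, 0, 0, 0, 0, -1]

```text
clock: 15.15
tcp_pos: [0.5673, -0.3411, 0.0514]
orientation: [0.343, 0.825, 0.415, 0.172]
wrist_force: [0.7, -0.6, 0.1]
finger_gap: -0.0003
grip_force: 0.0
```

Request:
step_arm:
  deltas:
    - [0.4, -0.3, -0.5, 0, 0, 0, -1]
    - [0.4, -0.3, -0.5, 0, 0, 0, -1]
    - [0, 0, 0, 0, 0, 0, -1]

```text
clock: 15.45
tcp_pos: [0.5682, -0.3417, 0.0509]
orientation: [0.343, 0.825, 0.415, 0.172]
wrist_force: [-0.4, -0.1, -0.8]
finger_gap: -0.0001
grip_force: 0.0
```

```bash
python3 q.py
```

```text
jig [ 0.0026 -0.0145  0.0509] toolz jig [ 0.709 -0.001 -0.705] tooly [0.705 0.    0.709] F jig [-0.3 -0.3 -0.8] -9.279263802018294e-05 [-0.67  0.3  -0.92 -0.44  0.02  1.55] 15.45
```

Request:
step_arm:
  deltas:
    - [0.8, -0.6, -0.2, 0, 0, 0, -1]
    - [0.8, -0.6, -0.2, 0, 0, 0, -1]
    - [0.8, -0.6, 0, 0, 0, 0, -1]
    - [0.8, -0.6, 0, 0, 0, 0, -1]
    - [0.8, -0.6, 0, 0, 0, 0, -1]

```text
clock: 15.95
tcp_pos: [0.5725, -0.3449, 0.0508]
orientation: [0.344, 0.825, 0.415, 0.172]
wrist_force: [-1.9, 0.8, 3.3]
finger_gap: 0.0003
grip_force: 1.8
```

```bash
python3 q.py
```

```text
jig [ 0.0079 -0.0145  0.0508] toolz jig [ 0.71  -0.001 -0.705] tooly [0.705 0.    0.71 ] F jig [-2.  -0.5  3.3] 0.000316407655459634 [-0.67  0.31 -0.91 -0.44  0.02  1.55] 15.95
```

Request:
step_arm:
  deltas:
    - [1.2, -0.9, 0, 0, 0, 0, -1]
    - [1.2, -0.9, 0, 0, 0, 0, -1]
    - [1.2, -0.9, 0, 0, 0, 0, -1]
    - [1.2, -0.9, 0, 0, 0, 0, -1]
    - [1.2, -0.9, 0, 0, 0, 0, -1]

```text
clock: 16.45
tcp_pos: [0.5786, -0.3495, 0.0508]
orientation: [0.344, 0.825, 0.415, 0.172]
wrist_force: [-2.1, 1.3, 5.3]
finger_gap: -0.0003
grip_force: 2.5
```

Request:
step_arm:
  deltas:
    - [1.2, -0.9, 0, 0, 0, 0, -1]
    - [1.2, -0.9, 0, 0, 0, 0, -1]
    - [1.2, -0.9, 0, 0, 0, 0, -1]
    - [1.2, -0.9, 0, 0, 0, 0, -1]
    - [1.2, -0.9, 0, 0, 0, 0, -1]

```text
clock: 16.95
tcp_pos: [0.5846, -0.354, 0.0508]
orientation: [0.344, 0.825, 0.415, 0.172]
wrist_force: [-1.5, 0.8, 5.2]
finger_gap: -0.0003
grip_force: 2.5
```

```bash
python3 q.py; python3 m.py w6
```

```text
jig [ 0.023  -0.0145  0.0508] toolz jig [ 0.71  -0.001 -0.705] tooly [0.705 0.    0.71 ] F jig [-1.7 -0.2  5.2] -0.00026853107583486304 [-0.67  0.33 -0.88 -0.42  0.02  1.55] 16.95
[ 0.58467978 -0.35404153  0.05070541] tcp jig [ 0.0231 -0.0145  0.0507] [ 0.39121154 -0.20813331  3.00149685] -0.0002729547615331786 [-0.672  0.329 -0.877 -0.424  0.022  1.547]
fence 4693 (array([58.1, 25.6]), array([144.2,  14.6]), 89.38) [[0.052, -0.0405], [0.0546, 0.0341], [0.0637, 0.0949]]
bar top 7113 (array([27.9, -3.2]), array([111.3,  86.5]), 48.46) [[0.0014, -0.0331], [0.029, 0.0191], [0.0464, 0.054]]
```

Request:
step_arm:
  deltas:
    - [0.8, -0.6, 0, 0, 0, 0, -1]
    - [0.8, -0.6, 0, 0, 0, 0, -1]
    - [0.8, -0.6, 0, 0, 0, 0, -1]
    - [0.8, -0.6, 0, 0, 0, 0, -1]

```text
clock: 17.4
tcp_pos: [0.5874, -0.3561, 0.0504]
orientation: [0.343, 0.825, 0.415, 0.172]
wrist_force: [-2.1, 1.2, 4.6]
finger_gap: 0.0002
grip_force: 2.2
```

Request:
step_arm:
  deltas:
    - [0.4, -0.3, 0, 0, 0, 0, -1]
    - [0.4, -0.3, 0, 0, 0, 0, -1]
    - [0.4, -0.3, 0, 0, 0, 0, -1]
    - [0, 0, 0, 0, 0, 0, -1]

```text
clock: 17.8
tcp_pos: [0.5884, -0.3569, 0.0503]
orientation: [0.343, 0.825, 0.415, 0.172]
wrist_force: [-2.4, 1.8, 6.1]
finger_gap: -0.0
grip_force: 3.2
```

```bash
python3 q.py
```

```text
jig [ 0.0278 -0.0146  0.0503] toolz jig [ 0.709 -0.001 -0.705] tooly [0.705 0.    0.709] F jig [-3.  -0.   6.1] -2.0753297267327076e-05 [-0.67  0.34 -0.87 -0.42  0.02  1.55] 17.8
```

Request:
step_arm:
  deltas:
    - [0.6, -0.45, 0, 0, 0, 0, -1]
    - [0.6, -0.45, 0, 0, 0, 0, -1]
    - [0.6, -0.45, 0, 0, 0, 0, -1]
    - [0, 0, 0, 0, 0, 0, -1]

```text
clock: 18.2
tcp_pos: [0.5885, -0.3569, 0.0503]
orientation: [0.343, 0.825, 0.415, 0.171]
wrist_force: [-17.4, 11.7, 21.4]
finger_gap: -0.0001
grip_force: 15.3
```

```bash
python3 q.py
```

```text
jig [ 0.0279 -0.0146  0.0503] toolz jig [ 0.708 -0.002 -0.706] tooly [0.706 0.    0.708] F jig [-20.9  -1.   21.4] -0.00010733814049013245 [-0.67  0.33 -0.86 -0.41  0.02  1.55] 18.2
```

The TCP stalls at jig x = 27.9 mm with 21 N against the fence and 21 N down, so the bar is on the fence. I'll check visually that it's full length and at the stop.

```bash
python3 - <<'E'
from h import *
from workcell import *
O=(.5748,-.3286)
c=read_camera("wrist");W=worldw(c)
F=frame(W,O,-36.6)
for y in np.arange(-.075,.07,.012):
    m=(abs(F[...,1]-y)<.006)&(abs(F[...,2]-.0575)<.0025)&(F[...,0]>.01)&(F[...,0]<.0535)
    if m.sum()>15: print(round(y,3),m.sum(),np.percentile(F[m][:,0],[3,97]).round(4))
m=(abs(F[...,2]-.0575)<.0025)&(F[...,0]>.035)&(F[...,0]<.05);print("y ends",np.percentile(F[m][:,1],[.5,99.5]) if m.any() else 0)
t=read_camera("top");a=c["image"][20:380,130:530];b=t["image"][180:280,340:460]
a=cv2.resize(a,(400,360));b=cv2.resize(b,(400,333),interpolation=cv2.INTER_CUBIC)
o=np.zeros((360,800,3),np.uint8);o[:,:400]=a;o[:333,400:]=b;cv2.imwrite("pics/f.png",o[:,:,::-1])
G=frame(world(t),O,-36.6);m=(abs(G[...,2]-.0575)<.003)&(G[...,0]>.02)&(G[...,0]<.052)&(abs(G[...,1])<.09)
if m.any():print("top cam",m.sum(),np.percentile(G[m][:,1],[1,99]))
E
```

```text
-0.039 76 [0.0492 0.0534]
-0.027 235 [0.0442 0.0534]
-0.015 410 [0.0345 0.0532]
-0.003 931 [0.0123 0.053 ]
0.009 794 [0.0327 0.053 ]
0.021 860 [0.0325 0.0531]
0.033 878 [0.0327 0.0531]
0.045 931 [0.0324 0.0532]
0.057 463 [0.0327 0.0533]
0.069 183 [0.0518 0.0534]
y ends [-0.03128021  0.05496037]
top cam 211 [-0.08244543  0.05694859]
```

View pics/f.png

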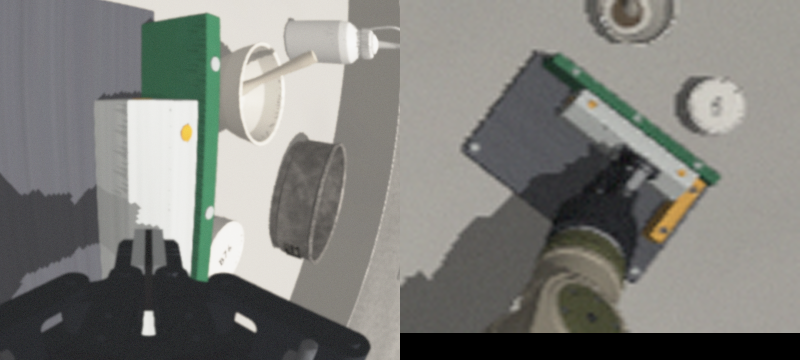

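Both views show the bar flush along the green fence: its edge stays at x ≈ 53 mm for its whole visible length. Its near end meets the brass stop (right panel, about (695,190)), and the mortar and tin haven't been touched. The press is holding, so I'm handing in.

```bash
python3 q.py; python3 -c "
from workcell import *
print(hand_in())"
```

```text
jig [ 0.0279 -0.0145  0.0503] toolz jig [ 0.708 -0.002 -0.706] tooly [0.706 0.    0.708] F jig [-21.8  -1.2  22.4] 3.385107489930113e-05 [-0.67  0.33 -0.86 -0.41  0.02  1.55] 18.3
the job is handed in; nothing more can be done
None
```

I handed the job in at 18.3 s, with the bar flush along the fence, its end at the stop and still pressed at about 22 N against the fence and 22 N down; the verdict wasn't shown, and the wrist force briefly hit 40.5 N upward as the gripper came down on the handle.

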